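# Hold the photometer's cell carriage out for the sample reading

### The job

Take the sample reading on the bench photometer: stand the flat-capped sample vial from the wooden block in the empty rear well of the cell carriage and then shut the compartment lid. With the lid shut, draw the sprung pull rod out by its knob until the ring on the rod is level with the face of the bush it runs through, and keep it there for the meter to read: your program finishes while the gripper is still holding the knob out. Leave the blank in the front well, and do not disturb the dropper bottles, the mouse or the beaker.

Things in the scene. Friction and masses are not known exactly. Their poses are not given: they have to be found in the camera images.
- photometer: White bench photometer, fixed, 270 mm deep, 366 wide, 130 high (grey lamp cover at far left: 144). Origin on the bench below the pull rod, in the plane of the front panel, which faces the robot; x to the rear, y to its left, z up. Right end: open cell compartment, x 0 to 140, y -66 to 66, walls 6, rim z 130, floor z 45. Left of it a sloping console, behind it the optics house.
- carriage (a joint): Travel in m of cell carriage, rod and knob: one slide along the photometer's -x (towards the robot). 0 = home, held in by a spring; 0.036 = ring at the bush face, rear well in the light beam; hard stop 0.047. No latch, the spring always returns it; pull about 4 N at 0, 8 N at 0.036. Carriage: aluminium block 77 x 44 mm, top 85 mm above the bench.
- pull_knob (a point): Middle of the black turned knob on the end of the 8 mm steel rod: 21 mm diameter, 24 mm long, axis along the photometer's x. It is 78 mm above the bench. At home it stands 62 mm in front of the front panel (photometer frame x = -0.062), so it can be pinched across y from above.
- rod_ring (a point): Middle of the dark ring, 4 mm wide, round the pull rod. It moves with the rod; at home it is inside the panel, 36 mm behind the bush face, and comes out as the rod is pulled.
- bush_face (a point): Centre of the outer face of the aluminium bush (18 mm diameter, 8 mm long) on the front panel through which the rod runs.
- lid (a joint): Angle of the compartment lid in rad: 0 = shut flat on the rim, about 1.75 = standing open just past upright, leaning to the left; stop at 1.95. Hinged along the compartment's left edge (parallel to the photometer's x), its free edge swings up from the right. Stiff hinge, 0.2 N m: it stays where it is left and must be pushed all the way down.
- lid_hinge (a point): Middle of the lid's hinge line, photometer frame (0.070, 0.066, 0.130). The lid is a white panel 142 mm along the hinge, 132 mm from the hinge to the free edge, 12 mm thick, with an 8 mm finger lip on the free edge; its underside lies in the hinge line when shut.
- lid_edge (a point): Middle of the lid's free edge, on its outer (upper) face, 132 mm from the hinge line; it moves with the lid.
- sample: Sample vial: clear glass body 24 mm diameter, with a flat black cap 25 mm diameter and 18 mm high; 68 mm high overall, about 30 g. Origin at the centre of its underside, z up. Stands in one of the three holes of the wooden block, foot 15 mm above the bench. The only flat-capped vial in the block.
- sample_well (a point): Centre of the floor of the carriage's rear, empty well (farther from the robot), 55 mm above the bench; photometer frame x = 0.110 with the carriage home. Both wells are round, 27 mm wide with a 2 mm lead-in, 30 mm deep, 36 mm apart along x. A seated vial's origin is here, its cap top 123 mm above the bench, 7 mm below the rim.
- blank: Blank: a vial exactly like the sample, already standing in the carriage's front well (36 mm nearer to the front panel). Origin at the centre of its underside. It stays there and rides with the carriage.
- blank_well (a point): Centre of the floor of the carriage's front well, 55 mm above the bench.
- block: Fixed wooden block, 190 x 56 x 42 mm, with three holes in a row along its x, 62 mm apart, 27 mm wide and 27 mm deep. Origin at the centre of its underside.
- dropper_a: White reagent dropper bottle with a pointed grey nozzle, 24 mm diameter, 85 mm high, in the block. Leave alone. Origin at the centre of its underside.
- dropper_b: A second dropper bottle, same shape, in the block. Leave alone. Origin at the centre of its underside.
- mouse: Black computer mouse, 100 x 60 x 32 mm, on the bench left of the rod. Leave alone. Origin at the centre of its underside.
- beaker: Clear plastic beaker, 68 mm wide, 80 mm high, beyond the block. Leave alone. Origin at the centre of its underside.
Mind the look-alikes: they are no part of the job. Leave any orange or yellow look-alike of the sample alone. Leave any purple look-alike of the blank alone.

How it is judged:
By the outcome, as a careful person would: the job done as asked, in the order asked, and still so for the second after the job is handed in, while the arm keeps its last pose, push and grip.
It also fails if it takes over 61 s, if anything falls off the work surface, if the arm or the gripper's body presses on something with over 40 N, if the wrist force passes 120 N, or if a joint passes its speed limit or range.

### The arm

A 6-joint arm with a two-finger parallel gripper is mounted at the origin on the work surface. World frame = base frame: x ahead of the robot, y to its left, z up, the work surface at z = 0. Lengths are in m, angles in rad, forces in N, time in s.
With the tool pointing down it reaches from about 0.425 to 0.95 m from the base axis. Payload 14.7 kg.
Tool frame: the origin (TCP) lies on the centre line of the jaws, within the pads' length; the fingertips stand r.tip_reach ahead of it and the grasp point (between the pads) is the TCP (r.tip_reach is the distance from the TCP to the fingertips, in m); z points along the fingers, y is the direction in which the jaws open and shut (so a half turn about z gives the same grasp; the last joint's range is limited). The gripper opens to 85 mm and grips with 20 to 120 N. Pads are 22 mm wide; open, the fingers measure 114 mm over their backs; the gripper's body (76 mm by 85 mm) begins 54 mm behind the grasp point. The pads swing forward as they close: fully open they stand 13 mm farther back than shut.
Start: joints at [1.214, 0.48, 1.596, -0, 1.065, -0.047], TCP at [0.198, 0.619, 0.25] pointing down, gripper open.
Joint ranges: [-2.75, 2.75], [-0.82, 2.05], [0.23, 2.67], [-1.56, 4.7], [0.09, 2.69], [-2.92, 2.92]. Speed limits (rad/s): [1.89, 1.89, 2.39, 3.01, 3.01, 3.01].

### API

Orientations are given as a unit quaternion [w, x, y, z].
In Python, from cell import r, gripper_to, solve_ik, status, camera, camera_model, job_done gives the robot as it stands. Calls block until the motion is done:
- r.move_ptp(position, orientation): joint-space move of the TCP to a pose.
- r.movel(position, feed=0.15, attitude=None): straight line of the TCP; attitude=None keeps the orientation; feed is the mean speed in m/s.
- r.move_j(angles): joint-space move.
- gripper_to(opening, strength=None): opening from 0.0 (shut) to 1.0 (fully open); strength is the grip in N (None keeps the last); returns when the fingers have stopped.
- r.pause(seconds).
- solve_ik(position, orientation): joint angles nearest the present ones, or None.
- status.sense(): the state.
- camera(name): name is "scene" or "top"; returns (picture, depth): 400x640x3 uint8, blue, green, red; 400x640 float32, m along the optical axis (not along the pixel's ray), 0 where there is no reading.
- camera_model(name): a dict with "camera_matrix" (3x3 intrinsics, pixels), "rvec" (rotation vector, rad) and "tvec" (3), from world to camera coordinates, as OpenCV has them. Camera axes: x right, y down, z forward; pixel columns grow to the right and rows downward; lengths in m; the calibration is good to about 2 mm. A picture is of the moment at which its call begins. camera_model takes no time and is no camera call.
A pose or a line that the arm cannot do raises r.MotionError and nothing moves.
- job_done(): hands the job in, once; it reports no verdict.
The state is a dict: "time": time; "joint_positions": joint angles; "qd": joint speeds; "joint_torque": joint torques, N m; "position": TCP position; "tool_rot": TCP orientation; "wrist_force": force on the tool from outside, world axes, zero at the start; "moment": the same for the moment, N m; "finger_gap": opening from 0.0 (shut) to 1.0 (fully open).
Only numpy, scipy, OpenCV 4.12 (cv2) and the standard library are available. Lean on these libraries where they do the work, as an engineer would, in place of code of your own. Each camera call takes 0.05 s, during which the arm holds its last target. There are 200 camera calls.

## Working session

There is one attempt and no reset: what is moved stays moved. The work goes in short steps, each a Python script; the robot and the scene stay as the last script left them, time stands still between calls to the robot, and variables do not carry over. Pictures are saved under pics/ and viewed, about 8 in all and at most 12, crops included, and the job is handed in when it is done.

```bash
mkdir -p pics; ls; python3 - <<'E'
from cell import *
import cv2,numpy as np
for n in("scene","top"):
    p,d=camera(n); cv2.imwrite(f"pics/{n}0.png",p); np.save(f"{n}0.npy",d)
    m=camera_model(n); R=cv2.Rodrigues(np.array(m["rvec"],float))[0]
    print(n,m["camera_matrix"],"C",(-R.T@np.array(m["tvec"]).ravel()).round(3),"fwd",R[2].round(3))
s=status.sense();print(s["time"],s["tool_rot"],r.tip_reach)
E
```

```text
pics
scene [[391.05697807   0.         322.63933402]
 [  0.         391.05697807 206.09318335]
 [  0.           0.           1.        ]] C [1.121 0.029 0.743] fwd [-0.69  -0.071 -0.721]
top [[366.16940668   0.         323.70850367]
 [  0.         366.16940668 201.1643747 ]
 [  0.           0.           1.        ]] C [ 0.384 -0.053  1.13 ] fwd [ 0.115  0.004 -0.993]
0.1 [-1.21310102e-04  1.54270767e-01  9.88028454e-01 -5.38643856e-04] 0.019
```

View pics/scene0.png

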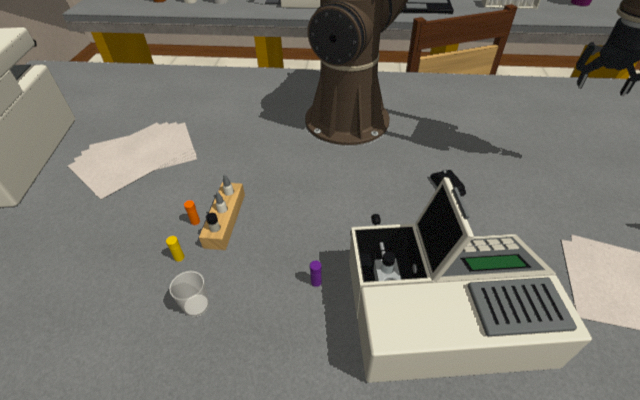

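View pics/top0.png

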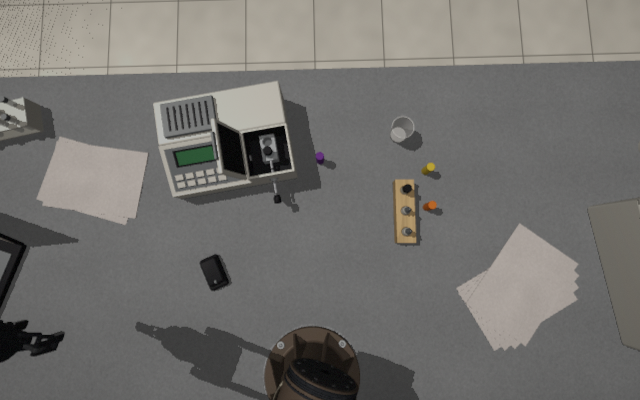

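```bash
cat > h.py <<'E'
from cell import *
import cv2,numpy as np
def cam(n):
    m=camera_model(n); return np.array(m["camera_matrix"]),cv2.Rodrigues(np.array(m["rvec"],float))[0],np.array(m["tvec"],float).ravel()
def plane(n,uv,z):
    "pixels -> world points on plane z"
    K,R,t=cam(n); uv=np.atleast_2d(np.array(uv,float)); C=-R.T@t
    d=(R.T@np.linalg.inv(K)@np.c_[uv,np.ones(len(uv))].T).T
    return C+d*((z-C[2])/d[:,2])[:,None]
def cloud(n,d):
    K,R,t=cam(n); v,u=np.mgrid[:400,:640]
    P=np.stack([(u-K[0,2])/K[0,0]*d,(v-K[1,2])/K[1,1]*d,d],-1)
    return (P-t)@R
def proj(n,P):
    K,R,t=cam(n); return cv2.projectPoints(np.atleast_2d(np.array(P,float)),cv2.Rodrigues(R)[0],t,K,None)[0][:,0]
E
python3 - <<'E'
from h import *
a=cv2.imread("pics/top0.png");b=cv2.imread("pics/scene0.png")
def crop(i,x,y,w,h): return cv2.resize(i[y:y+h,x:x+w],(400,300),interpolation=cv2.INTER_CUBIC)
m=np.vstack([np.hstack([crop(a,210,75,100,75) if 0 else crop(a,205,80,180//1*1*0+120,130-40),crop(a,380,165,80,60)]),np.hstack([crop(b,340,180,160,120),crop(b,160,170,120,90)])])
cv2.imwrite("pics/m1.png",m)
P=cloud("top",np.load("top0.npy"))
z=P[...,2]
# black cap in block
g=a.max(2)
sel=(g<60);sel[:, :395]=0;sel[:,420:]=0;sel[:178]=0;sel[245:]=0
n,l,s,c=cv2.connectedComponentsWithStats(sel.astype(np.uint8))
for i in range(1,n):
    if s[i,4]>15: print("dark",c[i],s[i],np.median(z[l==i]),plane("top",c[i],.083))
# block wood
hsv=cv2.cvtColor(a,cv2.COLOR_BGR2HSV)
w=((hsv[...,1]>90)&(abs(hsv[...,0].astype(int)-17)<10)).astype(np.uint8);w[:,:385]=0;w[:,420:]=0;w[:170]=0;w[250:]=0
rc=cv2.minAreaRect(cv2.findNonZero(w));bp=plane("top",cv2.boxPoints(rc),.042);print("block",rc,bp.round(3).tolist())
# rim points z 0.13
zz=z[80:200,150:300];print(np.histogram(zz[(zz>.05)],bins=np.arange(.04,.3,.01)))
E
```

```text
dark [406.70175439 188.43859649] [403 185   9   8  57] 0.08154069332015652 [[ 0.53575612 -0.28960868  0.083     ]]
block ((403.9438781738281, 211.04061889648438), (62.72285461425781, 20.561723709106445), 87.79740142822266) [[0.568, -0.257, 0.042], [0.569, -0.319, 0.042], [0.382, -0.316, 0.042], [0.381, -0.256, 0.042]]
(array([   0,  189,  160,  637,  940,  697,  588,  676, 3515, 1171, 1740,
         88,   87,  101,   91,  110,   95,  117,  108,  106,  134,  274,
         71,    0,    0]), array([0.04, 0.05, 0.06, 0.07, 0.08, 0.09, 0.1 , 0.11, 0.12, 0.13, 0.14,
       0.15, 0.16, 0.17, 0.18, 0.19, 0.2 , 0.21, 0.22, 0.23, 0.24, 0.25,
       0.26, 0.27, 0.28, 0.29]))
```

View pics/m1.png

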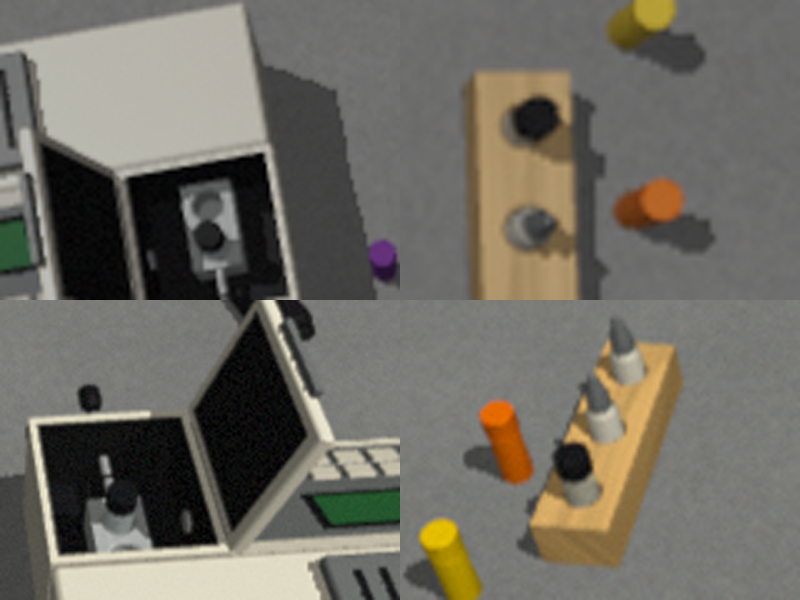

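```bash
cat > loc.py <<'E'
from h import *
a=cv2.imread("pics/top0.png");b=cv2.imread("pics/scene0.png")
w=(a.min(2)>125).astype(np.uint8);w[:78]=0;w[205:]=0;w[:,:150]=0;w[:,310:]=0
R=[(np.nonzero(w[v])[0].max()+.5,v) for v in range(90,172)]
T=[(u,np.nonzero(w[:,u])[0].min()-.5) for u in range(225,272)]
def line(p):
    p=p[:,:2].astype(np.float32);vx,vy,x,y=cv2.fitLine(p,cv2.DIST_HUBER,0,.001,.001).ravel();d=np.array([vx,vy]);c=np.array([x,y])
    e=np.abs((p-c)@[-d[1],d[0]]);return d,c,e.mean(),e.max()
r_=line(plane("top",R,.13));t_=line(plane("top",T,.13))
dx=r_[0]*np.sign(r_[0][0]); dy=t_[0]*np.sign(t_[0][1])
print("yaw",np.arctan2(dx[1],dx[0]),np.arctan2(-dy[0],dy[1]),r_[2:],t_[2:])
k=np.linalg.solve(np.c_[r_[0],-t_[0]],t_[1]-r_[1]); corner=r_[1]+k[0]*r_[0]
y=np.arctan2(dx[1],dx[0]); X=np.array([np.cos(y),np.sin(y)]);Y=np.array([-X[1],X[0]])
O=corner-.27*X+.066*Y
print("corner",corner,"O",O)
def loc(p): p=np.asarray(p)[:,:2]-O; return np.c_[p@X,p@Y]
for n,i,box,z in(("top",a,(268,192,288,206),.078),("top",a,(262,145,276,156),.123),("scene",b,(368,210,384,226),.078),("scene",b,(380,250,400,266),.123)):
    s=(i.max(2)<45).astype(np.uint8);m=np.zeros_like(s);m[box[1]:box[3],box[0]:box[2]]=1
    N,l,st,c=cv2.connectedComponentsWithStats(s*m);j=1+st[1:,4].argmax()
    p=plane(n,c[j],z);print(n,c[j],st[j],p,loc(p))
for P in((-.062,0,.078),(.074,0,.123),(.11,0,.085),(0,.066,.13),(.14,-.066,.13)):
    q=np.r_[O+P[0]*X+P[1]*Y,P[2]];print(P,q,proj("top",q).round(1),proj("scene",q).round(1))
E
python3 loc.py
```

```text
yaw 0.16880098 0.15578957 (np.float32(0.0009627005), np.float32(0.008049092)) (np.float32(0.0007526613), np.float32(0.0014949981))
corner [0.85228944 0.07517906] O [0.5750389  0.09488086]
top [277.17021277 198.59574468] [274 195   7   8  47] [[0.51667439 0.08553777 0.078     ]] [[-0.05910463  0.00059497]]
top [267.44827586 150.70689655] [264 146   8  10  58] [[0.64766474 0.10555169 0.123     ]] [[ 0.0733863  -0.00168201]]
scene [375.53623188 219.05797101] [372 214   8  11  69] [[0.51548312 0.08736736 0.078     ]] [[-0.05997159  0.00259869]]
scene [390.3755102  256.92653061] [380 250  20  16 245] [[0.65390329 0.11178119 0.123     ]] [[0.08058273 0.00341087]]
(-0.062, 0, 0.078) [0.5139201  0.08446483 0.078     ] [[277.6 199.5]] [[374.3 218.5]]
(0.074, 0, 0.123) [0.6479871 0.1073129 0.123    ] [[266.8 150.6]] [[388.  254.3]]
(0.11, 0, 0.085) [0.6834755  0.11336092 0.085     ] [[266.8 142.1]] [[389.5 280.7]]
(0, 0.066, 0.13) [0.5639509 0.1599428 0.13     ] [[247.7 180.1]] [[412.7 221.6]]
(0.14, -0.066, 0.13) [0.72413707 0.053339   0.13      ] [[285.3 123.1]] [[359.7 283.6]]
```

```bash
cat >> h.py <<'E'
O=np.array([.5750,.0945]);YAW=.163
X=np.array([np.cos(YAW),np.sin(YAW)]);Y=np.array([-X[1],X[0]])
def W(x,y,z): return [float(v) for v in np.r_[O+x*X+y*Y,z]]
def down(yaw): p=np.pi/2+yaw/2; return [0.,float(np.cos(p)),float(np.sin(p)),0.]
def st(tag=""):
    s=status.sense();print(tag,"t%.1f"%s["time"],np.round(s["position"],4),"F",np.round(s["wrist_force"],1),"gap%.3f"%s["finger_gap"],"j6 %.2f"%s["joint_positions"][5]);return s
E
python3 - <<'E'
from h import *
gripper_to(.6,30)
r.movel([.198,.619,.40],feed=.3)
r.move_ptp([.537,-.289,.25],down(YAW)) if 0 else r.move_ptp([.537,-.289,.36],down(YAW))
st("above")
r.movel([.537,-.289,.12],feed=.25)
r.movel([.537,-.289,.075],feed=.08)
gripper_to(0.0,30); st("grip")
r.movel([.537,-.289,.25],feed=.2); st("up")
p,d=camera("scene");cv2.imwrite("pics/s1.png",p[100:280,120:360]); cv2.imwrite("s1full.png",p)
cv2.imwrite("pics/s1.png",cv2.resize(p[60:260,140:340],(600,600),interpolation=cv2.INTER_CUBIC))
E
```

```text
above t4.6 [ 0.5373 -0.2885  0.36  ] F [ 0.1 -0.4 -0.3] gap0.598 j6 -2.28
grip t6.7 [ 0.5373 -0.2892  0.0755] F [ 1.1 -0.3  3.4] gap0.274 j6 -2.28
up t7.8 [ 0.5364 -0.2886  0.2489] F [-0.4 -0.  -0.3] gap0.274 j6 -2.28
```

View pics/s1.png

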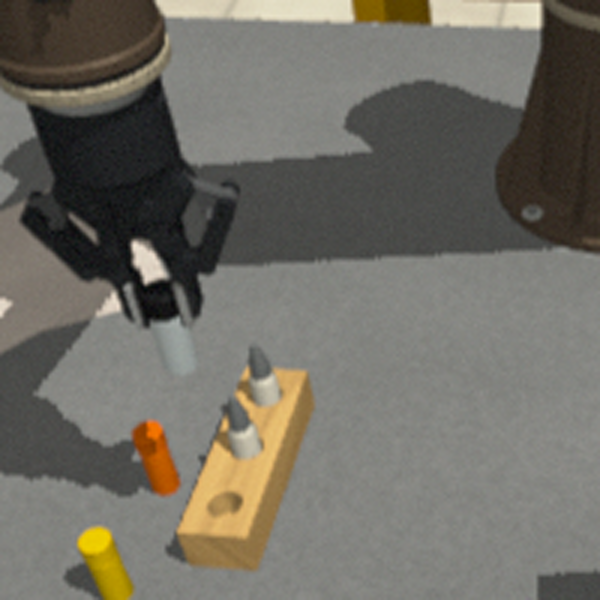

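```bash
python3 - <<'E'
from h import *
print("foot est",plane("scene",(200,184),.1884))
t=W(.11,0,.26)
r.move_ptp(t,down(YAW)); st("hover")
r.movel(W(.11,0,.205),feed=.15);s=st("low")
for n in("scene","top"):
    p,d=camera(n);cv2.imwrite(f"{n}2.png",p)
    f=s["position"]-np.array([0,0,.0605]); print(n,"foot",proj(n,f),"well top",proj(n,W(.11,0,.085)))
    if n=="scene": a=cv2.resize(p[180:300,320:460],(700,600),interpolation=cv2.INTER_CUBIC); cv2.imwrite("pics/s2.png",a)
E
```

```text
foot est [[ 0.54538461 -0.28781103  0.1884    ]]
hover t9.4 [0.6835 0.111  0.26  ] F [-0.1 -0.5 -0.4] gap0.270 j6 -1.62
low t9.9 [0.6838 0.1117 0.2053] F [ 0.6 -0.1  0.3] gap0.276 j6 -1.61
scene foot [[392.1582533  262.87474085]] well top [[388.95849969 280.67781457]]
top foot [[263.86226678 136.04400582]] well top [[267.10085585 142.07764081]]
```

View pics/s2.png

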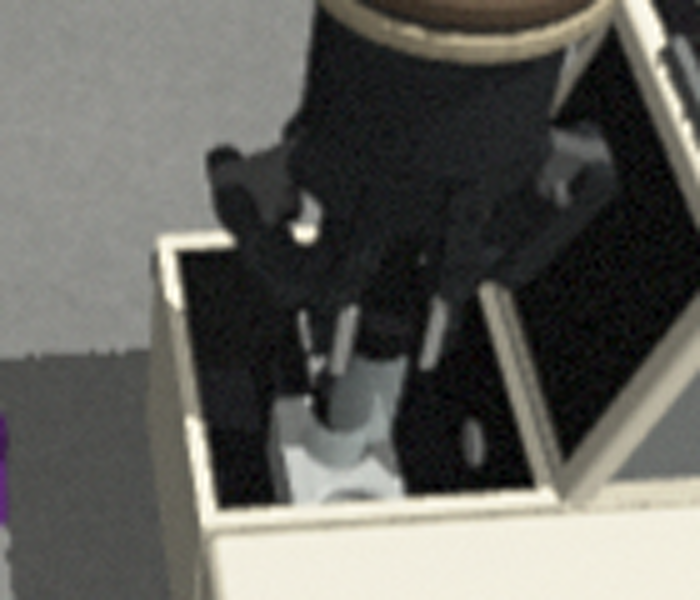

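```bash
python3 - <<'E'
from h import *
for n,box in(("top",(252,128,284,166)),("scene",(368,255,416,286))):
    i=cv2.imread(f"pics/{n}0.png");g=i.max(2).astype(int)
    x0,y0,x1,y1=box
    print(n,y0,x0)
    if n=="top":
        for v in range(y0,y1): print(v,' '.join("%3d"%k for k in g[v,x0:x1]))
a=cv2.resize(cv2.imread("pics/scene0.png")[240:290,360:425],(780,600),interpolation=cv2.INTER_CUBIC)
for P,c in((W(.11,0,.085),(0,0,255)),):
    th=np.linspace(0,6.28,40)
    q=proj("scene",[W(.11+.0145*np.cos(t),.0145*np.sin(t),.085) for t in th]); q=((q-[360,240]+.5)*12-.5).astype(int)
    for k in q: cv2.circle(a,tuple(map(int,k)),2,c,-1)
cv2.imwrite("pics/w0.png",a)
E
```

```text
top 128 252
128 156 161 160 163 167 162 170 182 184 179 172 169 163 162 145 114 101  77  40  20  17   6  11   9   6   9   8   8   8   9   5   8
129 171 183 185 179 171 169 165 163 162 146 113  94  70  38  16  12   8   3   7  12   8  11  12   6   9  10   8   9   7   9   9  11
130 167 165 163 145 114 102  74  39  14  13  10   7   8  11  11  11   6  12   7   7  13  10  13   8   7  13   7  11  12   9   7  11
131  95  70  37  16  13   7  11   6  14  10   5  11  13  10   8   6  10   8   6   7   8  11  10  11   9  10  10   7   9  11   9   8
132  10   8   9  10   9   9   9  12   9   4  11  10   8   8  11   6   9  10   7   5   5  11   6   5   8  11   8  11   8   7  10   8
133   8  10   7   9  11  10  12   8  11   6   6   7   9  10   8   5   6  19  28  31  41  33  13  11   2   8   9   4  12   7   8  10
134  13   9   5  11  12  11   5  10   9   8  10  13  29  33  40  51  57  63  68  69  79  66  29  12   5  10  11   6  10   8  13  11
135   9   5   8  10   8   8  18  26  28  52  57  63  69  70  79  89  92  95  95  93  93  85  42  10   9   7   8   5   8  13  12  14
136  12  11   9   8  10   9  27 
[... 3241 characters left out ...]
61  60  34  15  19  14  18
161  16  14  14  18  14  12  17  14  18  17  28  68  73  72  78  64  59  69 154 125  66  57  55  55  54  53  51  31  20  17  15  16
162  13  15  20  19  14  15  15  16  20  15  15  29  54  59  60  60  57  71 150 129  71  48  41  35  33  24  17  15  14  18  20  16
163  12  14  17  15  19  17  13  16  15  16  16  15  38  52  52  50  45  46 138 128  69  25  14  19  13  18  17  15  14  15  16  18
164   6  15  16  15   9  12  12  14  13  16  17  12  12  30  26  19  15  16 123 129  76  26  17  17  20  18  18  18  15  16  15  16
165   5  15  14  17  13  18  18  15  17  15  18  16  12  18  16  12  11  17 114 136  94  35  15  18  14  16  15  16  26  24  27  26
scene 255 368
```

View pics/w0.png

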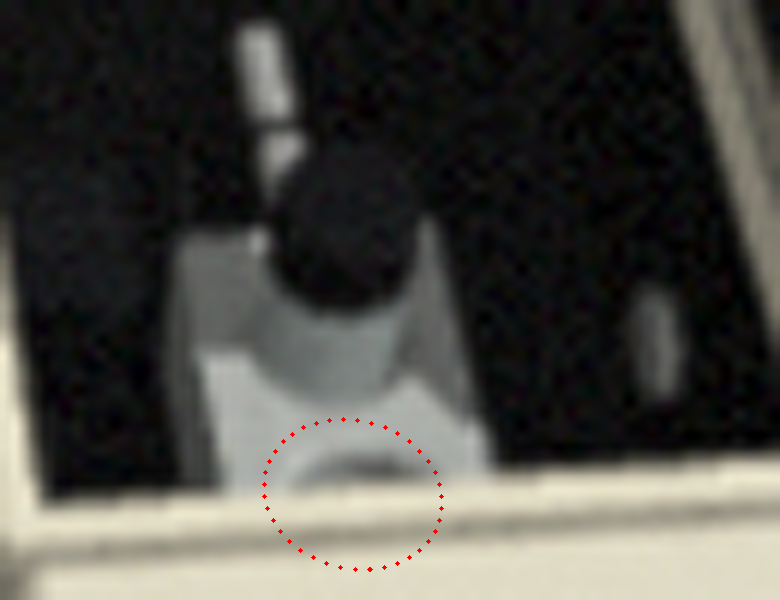

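```bash
cat >> h.py <<'E'
O=O+.0028*X+.0013*Y
E
python3 - <<'E'
from h import *
r.movel(W(.11,0,.205),feed=.1);r.movel(W(.11,0,.155),feed=.1);s0=st("pre")
f0=np.array(s0["wrist_force"])
z=.155
while z>.117:
    z-=.004; r.movel(W(.11,0,z),feed=.06)
    f=np.array(status.sense()["wrist_force"])-f0
    if np.linalg.norm(f)>6: print("contact",z,f.round(1)); break
st("end")
E
```

```text
pre t10.9 [0.6863 0.1141 0.1552] F [-0.1  0.5  0.4] gap0.268 j6 -1.61
end t13.4 [0.6865 0.1138 0.1151] F [ 0.8 -2.   4.4] gap0.272 j6 -1.61
```

```bash
python3 - <<'E'
from h import *
gripper_to(.5); st("rel")
r.movel(W(.11,0,.20),feed=.12); r.movel(W(.09,0,.36),feed=.3)
r.movel(W(.07,.17,.36),feed=.25); st()
for n in("scene",):
    p,d=camera(n);cv2.imwrite("pics/s3.png",cv2.resize(p[160:310,330:530],(800,600),interpolation=cv2.INTER_CUBIC))
p,d=camera("top");cv2.imwrite("top3.png",p)
gripper_to(0.)
E
```

```text
rel t13.7 [0.686  0.1141 0.1148] F [-0.1 -0.   0. ] gap0.495 j6 -1.61
 t16.1 [0.6192 0.2744 0.3593] F [-0.6 -0.3 -1. ] gap0.499 j6 -1.36
```

View pics/s3.png

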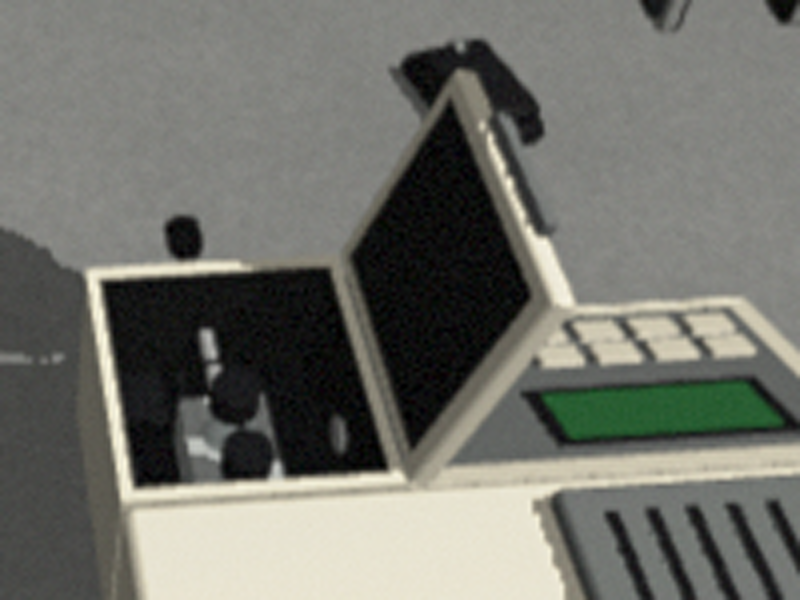

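The image shows the sample's cap behind the blank's, at crop px (246,455) and (236,393). Both are below the rim, and the lid is still open. Next I shut the lid.

```bash
python3 - <<'E'
from h import *
tr=r.tip_reach
def pose(th,rho=.105,off=.012):
    c=np.array([.066-rho*np.cos(th)+off*np.sin(th), .13+rho*np.sin(th)+off*np.cos(th)])
    return W(.07,c[0]+.015,c[1]+tr)
p=pose(1.75,off=.05); r.movel(p[:2]+[.36],feed=.2); r.movel(p,feed=.2); st("beside")
f0=np.array(status.sense()["wrist_force"]); mx=0
for th in np.linspace(1.75,0.,13):
    r.movel(pose(th),feed=.12)
    f=np.array(status.sense()["wrist_force"])-f0; print("%.2f"%th,f.round(1))
    if np.linalg.norm(f)>25: break
for o in (.0105,.009,.0075,.006):
    if f[2]>9: break
    r.movel(pose(0,off=o),feed=.03); f=np.array(status.sense()["wrist_force"])-f0; print(o,f.round(1))
st("pressed")
q=status.sense()["position"]; r.movel([q[0],q[1],.30],feed=.2)
r.movel(W(-.06,0,.30),feed=.25); gripper_to(.5); st()
r.movel(W(-.06,.0,.30),feed=.25)
p,d=camera("scene");cv2.imwrite("pics/s4.png",cv2.resize(p[160:310,330:530],(800,600),interpolation=cv2.INTER_CUBIC));np.save("s4.npy",d)
P=cloud("scene",d);q=proj("scene",[W(.07,.0,.142),W(.07,-.05,.142),W(.02,0,.142),W(.12,0.04,.142)]).round().astype(int)
print([P[v,u].round(3).tolist() for u,v in q])
E
```

```text
beside t17.7 [0.623  0.255  0.2444] F [0.3 0.1 0.9] gap-0.001 j6 -1.39
1.75 [-0.  -0.4 -0.7]
1.60 [-0.3 -0.1 -1.2]
1.46 [-0.9 -0.1 -1.7]
1.31 [-0.9 -0.3 -1.4]
1.17 [ 0.4 -0.4 -0.2]
1.02 [-1.2  1.  -1. ]
0.88 [-0.9  0.2 -1.1]
0.73 [-0.9 -1.3 -0.7]
0.58 [ 0.3 -0.7 -0.3]
0.44 [-1.1 -0.3 -0.8]
0.29 [-0.3  0.  -0.5]
0.15 [-1.6 -0.7 -0.3]
0.00 [-0.1 -0.5 -1.1]
0.0105 [-3.9 -0.3 14.7]
pressed t21.7 [0.6508 0.0841 0.1609] F [-3.6 -0.2 15.6] gap-0.003 j6 -1.65
 t23.7 [0.5185 0.0865 0.2999] F [-0.4 -0.  -0.1] gap0.499 j6 -1.63
[[0.647, 0.107, 0.142], [0.654, 0.057, 0.14], [0.596, 0.099, 0.141], [0.69, 0.156, 0.142]]
```

View pics/s4.png

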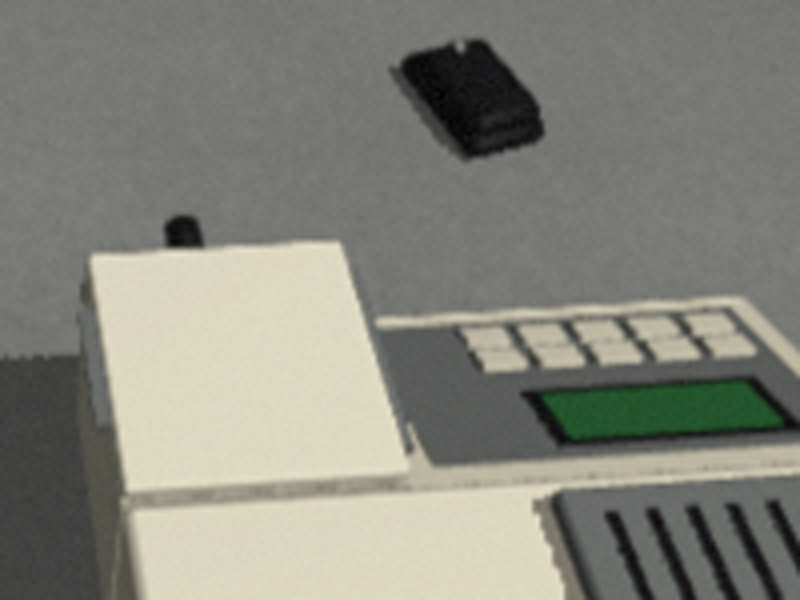

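```bash
python3 - <<'E'
from h import *
r.movel(W(-.062,0,.14),feed=.2); r.movel(W(-.062,0,.079),feed=.1); st("at knob")
gripper_to(0.,70); s=st("grip"); p0=np.array(s["position"])
for d in (.012,.024,.036):
    q=p0-d*np.r_[X,0]; r.movel(q.tolist(),feed=.05); s=st(str(d))
r.pause(.3);s=st(); print("travel",((p0-np.array(s["position"]))[:2]@np.c_[X,Y]))
p,_=camera("top");cv2.imwrite("top5.png",p);q,_=camera("scene");cv2.imwrite("scene5.png",q)
a=cv2.resize(p[165:225,250:310],(600,600),interpolation=cv2.INTER_CUBIC)
cv2.imwrite("pics/k5.png",a)
print("bush face ~",proj("top",W(-.008,0,.078)))
E
```

```text
at knob t25.7 [0.5167 0.0862 0.0795] F [0.2 0.4 1. ] gap0.498 j6 -1.63
grip t26.1 [0.5166 0.0874 0.0799] F [-4.5 17.9  9.1] gap0.214 j6 -1.63
0.012 t26.4 [0.5055 0.086  0.0804] F [ 3.2  8.  -7.9] gap0.213 j6 -1.63
0.024 t26.8 [0.494  0.0842 0.0804] F [ 3.9  9.6 -9.3] gap0.220 j6 -1.63
0.036 t27.2 [0.4824 0.0823 0.0804] F [  6.1  11.9 -10.9] gap0.217 j6 -1.63
 t27.5 [0.4826 0.0823 0.0804] F [ 6.  12.  -9.5] gap0.214 j6 -1.63
travel [ 0.03436012 -0.00048636]
bush face ~ [[273.75146282 180.64643388]]
```

View pics/k5.png

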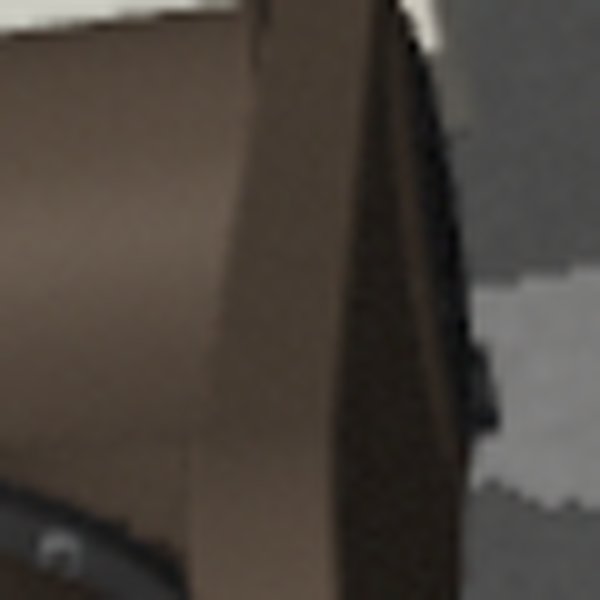

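```bash
python3 - <<'E'
from h import *
def avg(n=12):
    S=[]
    for _ in range(n): r.pause(.02); s=status.sense(); S.append(np.r_[s["position"],s["wrist_force"]])
    S=np.array(S); return S.mean(0),S.std(0)
m,sd=avg();print(m.round(4),sd.round(4))
p0=np.array([.5166,.0874])
cmd=np.r_[np.array([.5166,.0874])-.036*X,.0799]
print("measured local",(m[:2]-O)@X,(m[:2]-O)@Y)
cmd=cmd+np.array([0,0,-.0007]); cmd[:2]+=.0007*Y
r.movel(cmd.tolist(),feed=.03)
m,sd=avg();print(m.round(4),"cmd",cmd.round(4),"travel",(p0-m[:2])@X,"local",(m[:2]-O)@X,(m[:2]-O)@Y)
q,_=camera("scene");cv2.imwrite("pics/k6.png",cv2.resize(q[170:250,320:420],(800,640)[:1]+(600,),interpolation=cv2.INTER_CUBIC))
k=np.r_[O-.098*X,.078];print("knob px",proj("scene",k))
E
```

```text
[ 0.4826  0.0823  0.0804  5.8629 10.7793 -9.5897] [0.     0.     0.     0.3715 0.4004 0.4354]
measured local -0.09591527996182801 0.0016816888041407008
[ 0.4833  0.0827  0.0802  7.5175  4.1749 -1.2301] cmd [0.481  0.0822 0.0792] travel 0.03359246659593461 local -0.09517055008034804 0.0019144043442380857
knob px [[372.45801806 207.938342  ]]
```

View pics/k6.png

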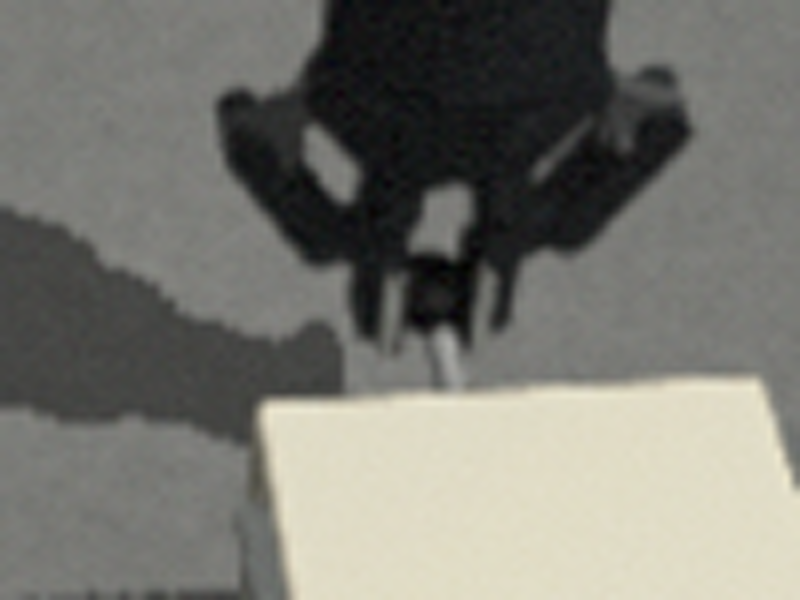

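The knob is pinched with the rod visible behind it at crop px (445,350). Under the spring load the arm lags its target: measured travel is 33.6 mm. I'll return gently to home in the grip to read a settled zero, then pull using measured travel.

```bash
python3 - <<'E'
from h import *
def avg(n=10):
    r.pause(.25);S=[]
    for _ in range(n): r.pause(.02); s=status.sense(); S.append(np.r_[s["position"],s["wrist_force"]])
    return np.mean(S,0)
def rep(tag,m,h=None): print(tag,m[:3].round(4),"F",m[3:].round(1),"Fpull %.1f"%(m[3:5]@X),"" if h is None else "travel %.4f"%((h-m[:2])@X))
base=np.array([.5166,.0874])+.0007*Y; z=.0792
go=lambda d: r.movel(np.r_[base-d*X,z].tolist(),feed=.04)
for d in (.020,.008,.004,.002,.0,-.001):
    go(d); m=avg(); rep(d,m)
    if m[3:5]@X<1: break
h=m[:2]
d=.020; go(d); rep(d,avg(),h)
d=.036
for _ in range(4):
    go(d); m=avg(); rep(d,m,h); e=.036-(h-m[:2])@X
    if abs(e)<.0003: break
    d+=e
print(status.sense()["time"])
E
```

```text
0.02 [0.4987 0.0852 0.0802] F [ 5.7  2.6 -0. ] Fpull 6.1 
0.008 [0.5103 0.087  0.0799] F [4.5 1.7 8. ] Fpull 4.8 
0.004 [0.5142 0.0876 0.0799] F [3.9 1.  8.5] Fpull 4.0 
0.002 [0.5161 0.088  0.0799] F [3.8 1.  8.4] Fpull 3.9 
0.0 [0.5165 0.0881 0.0798] F [-3.4 -1.1 14.7] Fpull -3.5 
0.02 [0.4986 0.0851 0.0799] F [5.3 2.4 7.8] Fpull 5.6 travel 0.0181
0.036 [0.4833 0.0827 0.08  ] F [6.5 4.1 6.6] Fpull 7.1 travel 0.0337
0.03833263201465729 [0.481  0.0823 0.08  ] F [7.1 4.3 6.1] Fpull 7.7 travel 0.0359
34.8583
```

```bash
python3 - <<'E'
from h import *
q,d=camera("scene");a=cv2.imread("pics/scene0.png")
for n,(x0,y0,x1,y1) in dict(droppers=(212,174,240,212),beaker=(165,268,212,318),mouse=(425,168,447,195),lookalikes=(160,195,202,265),purple=(305,255,328,290)).items():
    print(n,"changed px",int((cv2.absdiff(q,a)[y0:y1,x0:x1].max(2)>50).sum()))
P=cloud("scene",d);u,v=proj("scene",W(.07,-.05,.142))[0].round().astype(int);print("lid z",P[v,u,2])
st("final"); print(job_done())
E
```

```text
droppers changed px 89
beaker changed px 0
mouse changed px 89
lookalikes changed px 4
purple changed px 16
lid z 0.14106347928994592
final t34.9 [0.481  0.0823 0.08  ] F [7.5 3.8 6.5] gap0.214 j6 -1.63
the job is handed in; nothing more can be done
None
```

I stood the sample vial in the rear well, shut the lid, and drew the pull rod out. The job was handed in at 34.9 s with the gripper still holding the knob.

- **Sample:** in the last picture before the lid closed, its cap sat behind the blank's, below the rim.
- **Lid:** its top measured 141 to 142 mm above the bench, against 142 mm when flat shut.
- **Rod:** travel from home was 35.9 mm by the arm's own position, with a pull of about 7.7 N, close to the 8 N expected. I could not confirm the ring against the bush face by camera, because the arm hid it from above and the photometer hid it from behind. The home reading itself may be off by about 0.3 mm.
- **Other items:** the beaker showed no change in the last image comparison. The droppers and mouse each had 89 changed pixels. I did not look at these more closely: the sample leaving the block, or a change in shadow, could account for the droppers, and the moved lid or a shadow for the mouse. The gripper was never driven against either.

The first pull stopped short, at 33.6 to 34.4 mm, because the spring held the arm back. With the lid shut I let the rod back to home once, still in the grip, to re-zero, then pulled it to the final position.

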